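Lower the arm of the board test press

TASK

The arm of the board test press is propped up by its ratchet. With the fingertips, press the pawl's thumb pad down until it snaps over and stays clear of the teeth, then push the arm down by its cross-bar until it lies fully down on its stop over the board. Only press and push: do not grip or lift anything, do not force the arm while the pawl is still in, and leave the board and the other things on the bench as they are.

Things in the scene. Friction and masses are not known exactly. Their poses are not given: they have to be found in the camera images.
- test_press: Board test press, fixed: base box 240 (x) x 150 (y) x 40 mm high with a board nest on its deck. Origin: centre of its underside, on the bench. x points from the operator's end to the hinge end, y to its left, z up. On the deck stand two cheeks with the arm's hinge (to 102 mm high) and, right of them (x 104, y -56 mm), a post 168 mm high that carries the pawl.
- press_hinge (a point): Point on the press arm's hinge axis, on the arm's centre plane, 90 mm above the bench, 45 mm from the press's origin towards x. The hinge axis runs along the press's y.
- press_arm (a joint): Angle of the press arm above level, rad: 0 = fully down on its stop, its pins on the board; starts propped up at 0.5 to 0.95, upper stop 1.1. Stiff hinge: it stays where it is left, and goes down at 3 to 7 N on the cross-bar once the pawl is free. On its right a steel quadrant (radius 62 mm) has ratchet teeth each 0.16 rad; with the pawl in, it lifts but will not go down more than one tooth.
- crossbar (a point): Centre of the arm's handle: a black round cross-bar, 22 mm in diameter, 100 mm long, along the press's y, at the arm's free end, 180 mm from the hinge axis on the -x side (90 mm above the bench with the arm down). The arm is an aluminium bar 26 mm wide, 12 mm thick, along the line from the hinge to this point; a clear pressure plate with four pins hangs below its middle.
- pawl (a joint): Angle of the steel pawl, rad: 0 = fully in the teeth (up to 0.1 while it rests on a tooth's flank), 0.33 = pressed free, on its stop. Over-centre spring: once past 0.165 (9 mm of pad travel; takes 4 to 9 N) it snaps over and stays free by itself; pressed less far it springs back in.
- thumb_pad (a point): Centre of the top face of the pawl's thumb pad: a flat ridged steel pad 24 (x) x 28 (y) x 5 mm, above the hinge and 42 mm to the right (-y) of the arm's centre line, the highest part there, about 168 mm above the bench. It goes down 17 mm to its stop, turning about a pivot 52 mm to its +x side, so that it tilts; a level fingertip meets the stop after 13 to 15 mm.
- board: The green circuit board under test, 76 x 56 x 3 mm (chips on it to 6 mm), lying loose in the nest under the arm, 43 mm from the press's origin towards -x; origin at the centre of its underside, 46 mm above the bench.
- paste_jar: white plastic solder-paste jar with screw lid, 41 mm diameter, 34 mm high, upright beside the press; origin at the centre of its underside
- tweezers: dark steel tweezers, 130 mm long, 22 mm wide at most, 8 mm high, lying flat beside the press; origin at the middle, on the table
- solder_reel: small grey reel of solder, 54 mm diameter, 28 mm high, lying flat beside the press; origin at the centre of its underside
- flux_bottle: clear plastic bottle with a black cap, 40 mm diameter, 100 mm high, upright at one side of the bench; origin at the centre of its underside
- driver: screwdriver, 160 mm long, lying flat at the side of the bench; its x axis points from the handle to the tip
- brush: small brush, 150 mm long, lying flat at the side of the bench; its x axis points from the handle to the bristles
- chip_tray: black open tray with compartments, 100 x 70 x 20 mm, at the side of the bench; origin at the centre of its underside
There are look-alikes about, which are no part of the job. What is meant by the board is not orange or yellow, and is the smaller of those in its own colour.

How it is judged (in metres and radians):
On the way, in this order (a step that is already met when the one before it is completed fails the run):
1. the pawl is pressed free of the teeth and stays there, the arm still up (value of joint pawl above 0.27 rad and value of joint press_arm above 0.3 rad), for 0.2 s.
2. the arm is pushed fully down (value of joint press_arm below 0.03 rad), for 0.2 s.
At the end, for the whole second after the job is handed in: The press arm is fully down (within 0.03 rad, 5 mm at the cross-bar, of its stop) and at rest, the board lies flat in its nest, and the other things are where they were (value of joint press_arm below 0.03 rad and velocity of joint press_arm between -0.05 and 0.05 rad/s and horizontal distance between board and press_hinge between 0.08 and 0.096 m and height (world z) of board below 0.049 m and angle between board's own z axis and vertical below 0.06 rad); the robot touches nothing.
It fails at once if the arm is lifted, or forced down past the teeth, with the pawl still in them (value of joint pawl below 0.12 rad and distance of crossbar from where it was at the start of the episode above 0.045 m and value of joint press_arm above 0.15 rad).
It fails at once if the arm is lifted instead of pushed down (value of joint press_arm above 0.99 rad).
It fails at once if the board is lifted out of or knocked from its nest (height (world z) of board above 0.056 m or distance of board from where it was at the start of the episode above 0.02 m).
It fails at once if another thing on the bench is carried off, lifted or knocked away (distance of any of paste_jar, tweezers, solder_reel, flux_bottle, driver, brush, chip_tray from where it was at the start of the episode above 0.03 m).
It fails at once if a jar, reel, bottle or tray is tipped over (angle between any of paste_jar, solder_reel, flux_bottle, chip_tray's own z axis and vertical above 0.5 rad).
It also fails if it takes over 45 s, if anything falls off the work surface, if the arm or the gripper's body presses on something with over 40 N, if the wrist force passes 120 N, or if a joint passes its speed limit or range.

ROBOT

A 6-joint arm with a two-finger parallel gripper is mounted at the origin on the work surface. World frame = base frame: x ahead of the robot, y to its left, z up, the work surface at z = 0. Lengths are in m, angles in degrees, forces in N, time in s.
With the tool pointing down it reaches from about 0.35 to 0.95 m from the base axis. Payload 17.4 kg.
Tool frame: the origin (TCP) lies midway between the tips of the shut fingers; the grasp point (between the pads) lies 19 mm behind it (hold_point_z is the distance from the TCP to the grasp point, in m); z points along the fingers, y is the direction in which the jaws open and shut (so a half turn about z gives the same grasp; the last joint's range is limited). The gripper opens to 93 mm and grips with 3 to 60 N. Pads are 15 mm wide; open, the fingers measure 128 mm over their backs; the gripper's body (75 mm by 188 mm) begins 65 mm behind the grasp point.
Start: joints at [65.271, 6.646, 82.598, -0, 90.757, -2.166], TCP at [0.259, 0.623, 0.18] pointing down, gripper open.
Joint ranges: [-162.19, 162.19], [-47.58, 125.68], [4.15, 143.07], [-65.23, 245.23], [0.69, 171.88], [-170.13, 170.13]. Speed limits (degrees/s): [108.29, 108.29, 127.2, 180, 180, 180].

INTERFACE

Orientations are given as [roll, pitch, yaw] about the fixed x, y, z axes, in that order (R = Rz(yaw) Ry(pitch) Rx(roll)).
In Python, from rig import * gives the robot as it stands. The module is installed in compiled form; this text tells all that it offers.
- The arm moves only by the tool jog_arm, never from a script. Its argument "plan" is a list of rows, each a list of 5 numbers: the opening in per cent of the stroke, from 0 (shut) to 100 (fully open), then the shift along the tool's x, y, z in cm, then the turn about the tool's z in degrees. In form: [[fingers, tx, ty, tz, roll], ...]. A call has 1 to 8 rows; each row is the pose to reach, as a shift and turn from the pose commanded when the call began, along the tool's axes at that moment; what a row does not reach only later rows make up. A row lasts 1/10 s, in which the tool goes at most 50 mm and 8.59 degrees, less where a joint would pass 70% of its speed; a pose out of reach is approached as far as the arm can. A call with a gripper value outside its range is refused whole. The fingers move at their own pace and stop on an object; "newtons" is the grip in N (left out, the last holds). Time passes only in rows, so rows that repeat a pose let the fingers close. It gives the time, the measured TCP pose, the force and the opening at its end, in the units of the state.
- sense(): the state, without advancing time (a new reading comes with each control period).
- capture(name): name is "scene" or "top"; returns a dict with "color" (400x640x3 uint8, red, green, blue), "camera_matrix" (3x3 intrinsics, pixels), "dist" ([k1, k2, p1, p2, k3] as OpenCV has them; the pictures are not rectified), "R" (3x3) and "t" (3): a world point X has camera coordinates R X + t. Camera axes: x right, y down, z forward; pixel columns grow to the right and rows downward; lengths in m; the calibration is good to about 2 mm. A picture is of the moment at which its call begins. There is no depth.
- job_done(): hands the job in, once; it reports no verdict.
Trained networks look in the newest picture that a camera, given by its name, has taken for a name from the list of things; names that differ only in an ending like _2 or _b are one class to them, and where a whole thing is asked for, a point or a joint stands for the part that bears it (a point fixed in the world has none). Each returns a list of dicts, best first, with "conf" (0 to 1); they miss things now and then, are a little off and sometimes report something else, mostly with a low value. They report only what shows in the picture. A call takes as long as a camera call. They do not tell look-alikes from the thing itself.
- masks_of(thing, camera): "mask" (400x640 bool, what is visible of it).
- mark_of(thing, camera): "xyz" ([x, y, z] in m, in world coordinates, good to about 4 mm: a listed point, or the origin of a listed thing).
The state is a dict: "time": time; "qpos": joint angles; "joint_velocities": joint speeds; "joint_efforts": joint torques, N m; "ee_pos": TCP position; "tool_rot": TCP orientation; "ft_force": force on the tool from outside, world axes, zero at the start; "torque": the same for the moment, N m; "gripper_width": finger opening in m.
Only numpy, scipy, OpenCV 4.12 (cv2) and the standard library are available. Lean on these libraries where they do the work, as an engineer would, in place of code of your own. Each camera call takes 0.05 s, during which the arm holds its last target.

## Working session

There is one attempt and no reset: what is moved stays moved. The work goes in short steps, Python scripts to look and compute and a tool call to move; the robot and the scene stay as the last step left them, time stands still between calls to the robot, and variables do not carry over. Pictures are saved under pics/ and viewed, and the job is handed in when it is done.

Besides the shell and the picture viewer there is one more tool, called after ">>>" as a command line: name --pt "numbers of a row" for each row, then --argument value for the rest. jog_arm: Moves the arm, as the interface text tells. Its arguments: {"type":"object","properties":{"plan":{"type":"array"},"newtons":{"type":"number"}},"required":["plan"]}

```bash
mkdir -p pics
python3 - <<'E'
from rig import *
import cv2
s=sense(); print(s)
for c in ("scene","top"):
    d=capture(c); cv2.imwrite(f"pics/{c}0.png",d["color"][:,:,::-1])
    print(c,d["R"],d["t"],d["camera_matrix"])
    for t in ("test_press","press_hinge","crossbar","thumb_pad","board","paste_jar","tweezers","solder_reel","flux_bottle","chip_tray","driver","brush"):
        try: print(t,[(r["conf"],[round(float(v),3) for v in r["xyz"]]) for r in mark_of(t,c)][:4])
        except Exception as e: print(t,e)
E
```

```text
{'time': 0.0, 'qpos': array([ 6.52728492e+01,  6.67592838e+00,  8.26323236e+01,  2.32463297e-03,
        9.07563015e+01, -2.16629426e+00]), 'joint_velocities': array([-0.03745029,  0.03458067, -0.1172854 ,  0.06133515, -0.09226575,
        0.02595343]), 'joint_efforts': array([-1.20008313e-03, -7.21272469e+01, -6.22587848e+01,  7.78476102e-02,
        2.39538902e-02, -1.01479002e-04]), 'ee_pos': array([0.25888167, 0.6231417 , 0.17962106]), 'tool_rot': array([-1.79935581e+02, -4.76292047e-03,  1.57439170e+02]), 'ft_force': array([ 0.40749848, -0.2682716 , -0.12679087]), 'torque': array([0.01483223, 0.02174424, 0.0275995 ]), 'gripper_width': 0.09271134083607144}
scene [[-0.60875702  0.79330045  0.00944934]
 [ 0.47441596  0.37354857 -0.79711415]
 [-0.6358808  -0.48076591 -0.60375471]] [ 0.31388243 -0.16481587  1.6932186 ] [[449.63356948   0.         326.30673895]
 [  0.         449.63356948 200.30035556]
 [  0.           0.           1.        ]]
test_press [(0.87, [0.608, 0.166, 0.003]), (0.47, [0.574, 0.184, 0.046])]
press_hinge [(0.93, [0.649, 0.142, 0.088])]
crossbar [(0.69, [0.522,
[... 873 characters left out ...]
     1.        ]]
test_press [(0.66, [0.611, 0.161, 0.001])]
press_hinge [(0.73, [0.648, 0.138, 0.086])]
crossbar [(0.88, [0.521, 0.213, 0.195]), (0.3, [0.39, -0.454, 0.001])]
thumb_pad [(0.65, [0.639, 0.1, 0.162])]
board [(0.86, [0.383, 0.291, 0.004]), (0.68, [0.371, 0.06, 0.003]), (0.64, [0.569, 0.184, 0.045]), (0.6, [0.505, -0.08, -0.001])]
paste_jar [(0.43, [0.541, 0.055, 0.004])]
tweezers [(0.52, [0.625, 0.28, -0.002])]
solder_reel [(0.57, [0.762, 0.228, 0.001])]
flux_bottle [(0.45, [0.574, 0.456, 0.001])]
chip_tray [(0.75, [0.609, -0.475, 0.004])]
driver [(0.7, [0.388, -0.456, 0.002]), (0.18, [0.569, 0.186, 0.043])]
brush [(0.71, [0.611, 0.163, -0.002]), (0.55, [0.393, 0.457, -0.004])]
```

View pics/scene0.png

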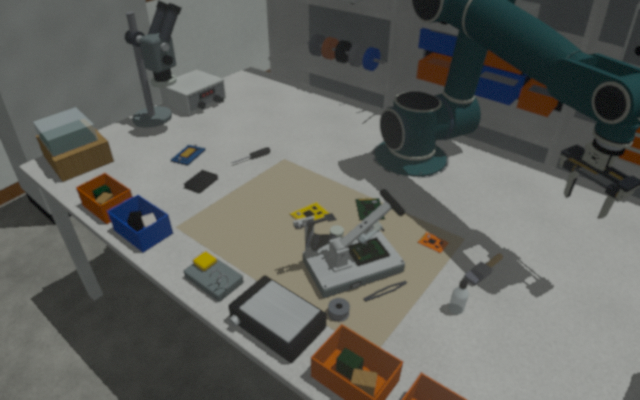

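View pics/top0.png

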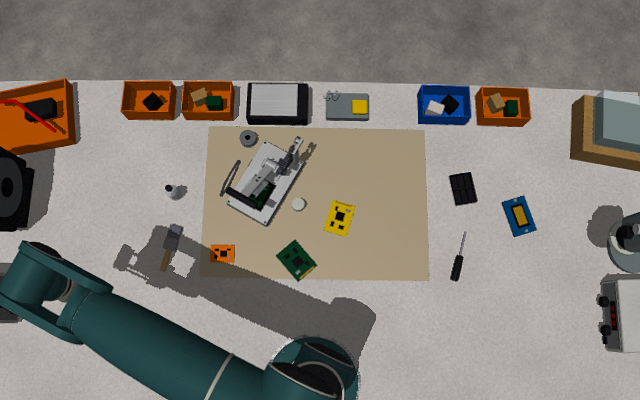

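Run:
```python
import cv2
a=cv2.imread("pics/scene0.png")[110:290,200:440]; b=cv2.imread("pics/top0.png")[90:290,140:380]
cv2.imwrite("pics/crop_s.png",cv2.resize(a,None,fx=3.3,fy=3.3,interpolation=cv2.INTER_CUBIC))
cv2.imwrite("pics/crop_t.png",cv2.resize(b,None,fx=3,fy=3,interpolation=cv2.INTER_CUBIC))
```

```text
(no output)
```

View pics/crop_s.png

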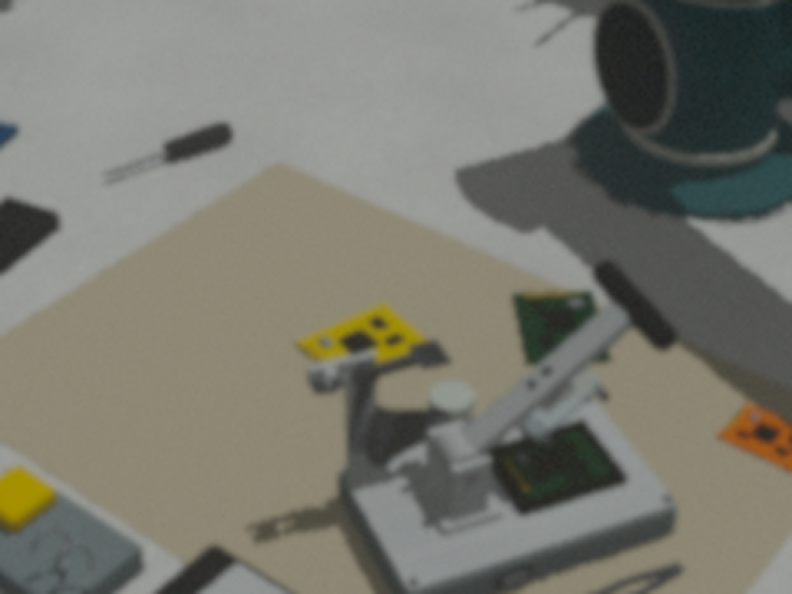

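View pics/crop_t.png

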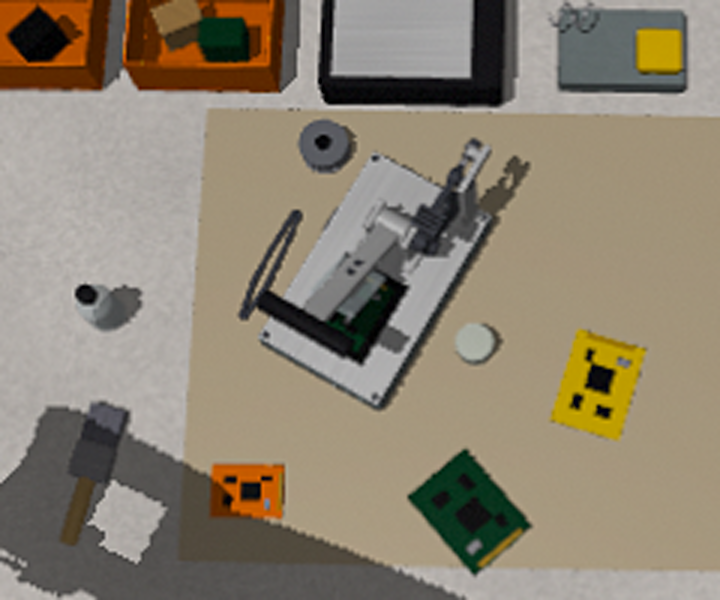

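The board in the nest (top px ~(262,190)) is the smaller green one. The larger green board (top px (297,260)), the yellow one (340,217) and the orange one (222,253) are look-alikes on the bench. The enlarged crop shows the nest board under the arm, so this is the press to use. The thumb pad is at scene px ~(330,217), and the cross-bar at top px ~(243,197).

```bash
cat > h.py <<'E'
from rig import *
import numpy as np
from scipy.spatial.transform import Rotation as R
def togo(target,s=None):
    s=s or sense()
    Rm=R.from_euler('xyz',s['tool_rot'],degrees=True)
    return np.round(Rm.inv().apply(np.array(target)-s['ee_pos'])*100,2)
E
python3 - <<'E'
from h import *
print(togo([0.259,0.623,0.26]), togo([0.636,0.100,0.26]))
h=np.array([.6485,.140]);c=np.array([.5215,.2105]);d=h-c;print(np.degrees(np.arctan2(d[1],d[0])))
E
```

```text
[-0.01 -0.03 -7.97] [-54.9  -33.86  -7.97]
-29.035448038435806
```

>>> jog_arm --pt "0 0 0 -4 3" --pt "0 0 0 -8 7" --pt "0 -4 -2.5 -8 7" --pt "0 -8 -5 -8 7" --pt "0 -12 -7.5 -8 7" --pt "0 -16 -10 -8 7" --pt "0 -20 -12.5 -8 7" --pt "0 -24 -15 -8 7"

```text
time: 2.1
ee_pos: [0.4238, 0.391, 0.2605]
tool_rot: [180.0, 0.0, 150.5]
ft_force: [1.6, 0.5, 0.6]
gripper_width: 0.0337
```

Run:
```python
from h import *
s=sense();print(s['ee_pos'],s['tool_rot'],s['gripper_width'],togo([0.636,0.100,0.26]))
```

```text
[0.42379714 0.39104762 0.26053511] [1.79976418e+02 9.63264843e-03 1.50450550e+02] 0.033717392477251404 [-32.81 -14.85   0.05]
```

>>> jog_arm --pt "0 -4 -1.8 0 0" --pt "0 -8 -3.6 0 0" --pt "0 -12 -5.4 0 0" --pt "0 -16 -7.2 0 0" --pt "0 -20 -9.1 0 0" --pt "0 -24 -10.9 0 0" --pt "0 -28 -12.7 0 0" --pt "0 -31 -14 0 0"

```text
time: 2.9
ee_pos: [0.6247, 0.1157, 0.2603]
tool_rot: [-180.0, 0.0, 150.4]
ft_force: [-0.0, 0.2, -0.0]
gripper_width: 0.0002
```

>>> jog_arm --pt "0 0 0 0 0" --pt "0 0 0 0 0" --pt "0 0 0 0 0"

```text
time: 3.2
ee_pos: [0.6233, 0.1187, 0.2605]
tool_rot: [180.0, -0.0, 150.5]
ft_force: [-0.0, -0.3, -0.7]
gripper_width: 0.0004
```

Run:
```python
from h import *
import cv2
s=sense();print(s['ee_pos'],s['tool_rot'],s['gripper_width'],s['ft_force'],togo([0.636,0.100,0.19]))
for c in ("scene","top"):
    d=capture(c)
    for t in ("thumb_pad","press_hinge","crossbar"): print(c,t,[(r["conf"],np.round(r["xyz"],3)) for r in mark_of(t,c)][:2])
    x=d["color"][:,:,::-1]
    x=x[110:290,200:440] if c=="scene" else x[90:290,140:380]
    cv2.imwrite(f"pics/{c}1.png",cv2.resize(x,None,fx=3,fy=3,interpolation=cv2.INTER_CUBIC))
```

```text
[0.62326742 0.11870465 0.26048274] [ 1.79987918e+02 -2.24229210e-03  1.50471791e+02] 0.00037976100729137155 [-0.03784146 -0.29054838 -0.6799895 ] [-2.03 -1.    7.05]
scene thumb_pad [(0.55, array([0.637, 0.1  , 0.165])), (0.38, array([ 0.401,  0.458, -0.005]))]
scene press_hinge [(0.76, array([0.648, 0.142, 0.085])), (0.31, array([ 0.757,  0.225, -0.001]))]
scene crossbar [(0.69, array([0.523, 0.21 , 0.191])), (0.42, array([ 0.39 , -0.457, -0.002]))]
top thumb_pad []
top press_hinge [(0.65, array([0.647, 0.138, 0.089]))]
top crossbar [(0.63, array([0.526, 0.215, 0.195]))]
```

View pics/scene1.png

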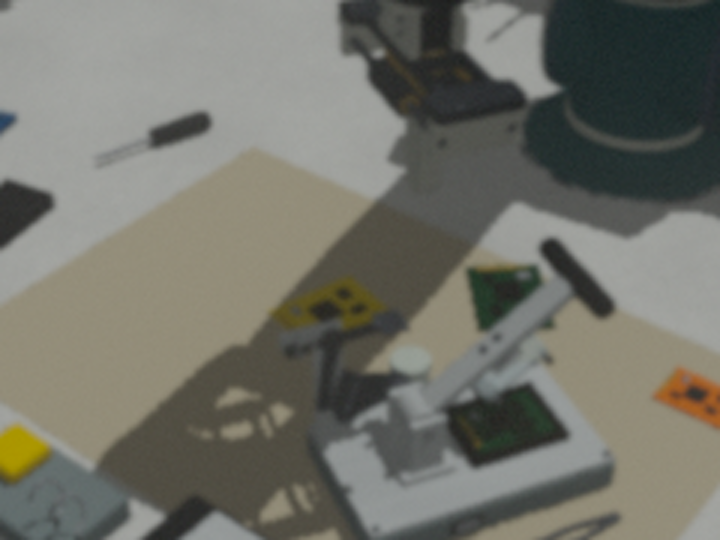

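The shut fingers are above and near the pad: tip at crop px (425,190), pad at (390,320). The arm and board haven't moved. Next I'll align over the pad and come down to just above it.

>>> jog_arm --pt "0 -2.1 -1 0 0" --pt "0 -2.1 -1 3 0" --pt "0 -2.1 -1 6 0" --pt "0 -2.1 -1 8 0" --pt "0 -2.1 -1 8 0" --pt "0 -2.1 -1 8 0"

```text
time: 4.2
ee_pos: [0.6371, 0.099, 0.1811]
tool_rot: [180.0, 0.0, 150.4]
ft_force: [0.3, 0.0, -0.6]
gripper_width: 0.0003
```

Run:
```python
from h import *
import cv2
s=sense();print(s['ee_pos'],s['ft_force'],togo([0.636,0.100,0.155]))
d=capture("scene")
cv2.imwrite(f"pics/s2.png",cv2.resize(d["color"][150:250,260:420,::-1],None,fx=5,fy=5,interpolation=cv2.INTER_CUBIC))
```

```text
[0.63706964 0.09903441 0.18112346] [ 0.26245038  0.00167931 -0.63270701] [0.14 0.03 2.61]
```

View pics/s2.png

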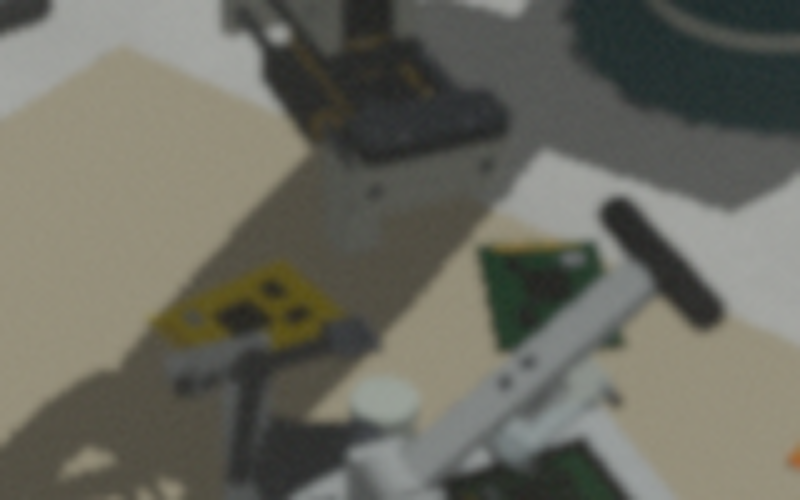

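The fingertip (crop (355,250)) looks higher above the pad (355,330) than the expected 13 mm, so I'll check by projection.

Run:
```python
from h import *
import cv2
s=sense();print(s['ee_pos'])
for c in ("scene","top"):
    d=capture(c)
    P=np.array([s['ee_pos'],[.637,.099,.166],[.649,.14,.09],[.522,.21,.194]])
    p,_=cv2.projectPoints(P,cv2.Rodrigues(d["R"])[0],d["t"],d["camera_matrix"],np.array(d["dist"]))
    p=p[:,0];print(c,p.round(1))
    x0,y0=(260,150) if c=="scene" else (180,100)
    x=d["color"][y0:y0+110,x0:x0+160,::-1]
    x=cv2.resize(x,None,fx=5,fy=5,interpolation=cv2.INTER_CUBIC)
    for k,q in enumerate(p): cv2.circle(x,tuple(int(v) for v in (q-[x0,y0])*5),4,[(0,0,255),(0,255,0),(255,0,0),(255,0,255)][k],-1)
    cv2.imwrite(f"pics/p3{c}.png",x)
```

```text
[0.63739058 0.09907526 0.18191302]
scene [[328.8 212.1]
 [328.8 216.9]
 [338.2 248.2]
 [390.9 202.9]]
top [[281.7 159.9]
 [282.  161.6]
 [270.2 164.8]
 [241.2 197. ]]
```

View pics/p3scene.png

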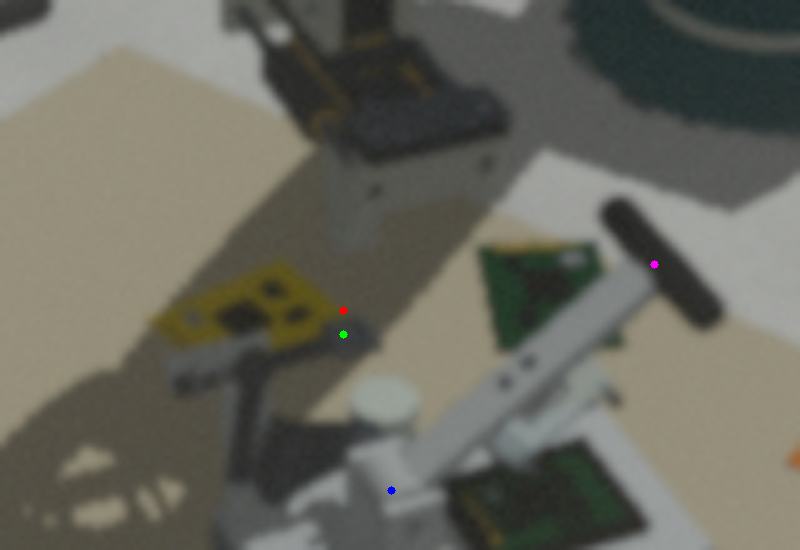

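View pics/p3top.png

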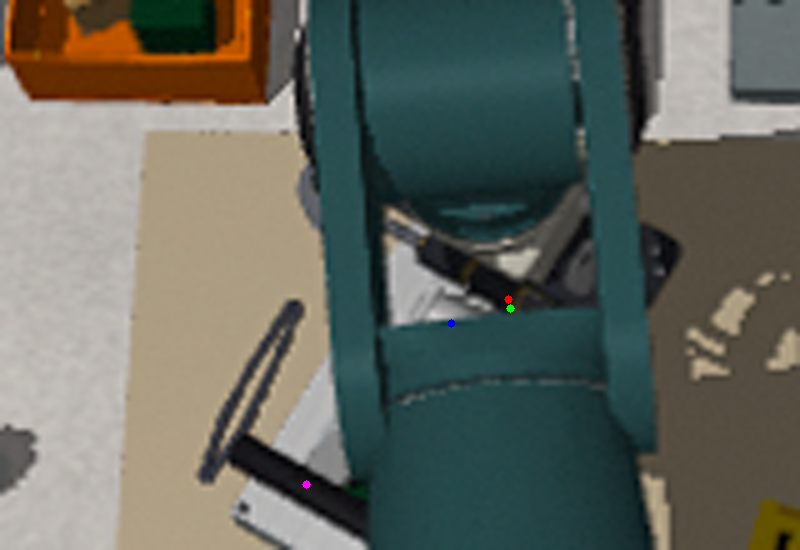

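Run:
```python
from h import *
import cv2
d=capture("scene")
im=cv2.imread("pics/scene0.png")
t=np.array([.259,.623,.18]); Rm=R.from_euler('xyz',[180,0,157.4],degrees=True).as_matrix()
P=[t, t+Rm[:,1]*.0465,t-Rm[:,1]*.0465,t+Rm[:,1]*.064,t-Rm[:,1]*.064, t-Rm[:,2]*.084]
p,_=cv2.projectPoints(np.array(P),cv2.Rodrigues(d["R"])[0],d["t"],d["camera_matrix"],np.array(d["dist"]))
p=p[:,0]; print(p.round(0))
x=cv2.resize(im[110:220,530:640],None,fx=5,fy=5,interpolation=cv2.INTER_CUBIC)
for q in p: cv2.circle(x,tuple(int(v) for v in (q-[530,110])*5),3,(0,0,255),-1)
y=cv2.resize(d["color"][180:235,305:360,::-1],None,fx=10,fy=10,interpolation=cv2.INTER_CUBIC)
y=cv2.convertScaleAbs(y,alpha=2.2,beta=-60)
cv2.imwrite("pics/p4.png",x);cv2.imwrite("pics/p5.png",y)
```

```text
[[577. 218.]
 [592. 229.]
 [563. 209.]
 [598. 232.]
 [558. 205.]
 [588. 192.]]
```

View pics/p4.png

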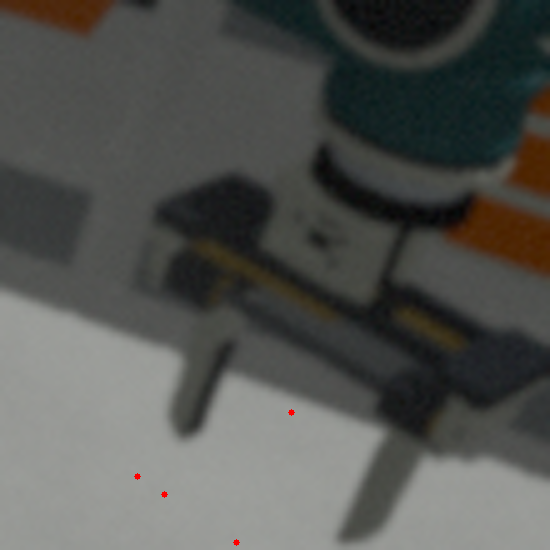

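View pics/p5.png

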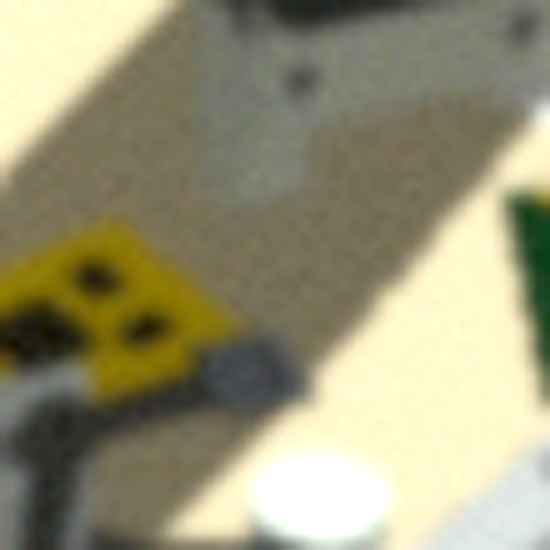

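```bash
cat > ov.py <<'E'
from h import *
import cv2,sys
s=sense(); Rm=R.from_euler('xyz',s['tool_rot'],degrees=True).as_matrix(); t=s['ee_pos']
def proj(d,P): return cv2.projectPoints(np.array(P,float),cv2.Rodrigues(d["R"])[0],d["t"],d["camera_matrix"],np.array(d["dist"]))[0][:,0]
if __name__=="__main__":
  for c,x0,y0 in (("scene",260,110),("top",200,90)):
    d=capture(c); 
    x=cv2.resize(d["color"][y0:y0+120,x0:x0+160,::-1],None,fx=5,fy=5,interpolation=cv2.INTER_CUBIC)
    x=cv2.convertScaleAbs(x,alpha=1.5,beta=0)
    for dz,col in ((0,(0,0,255)),(.038,(0,255,0))):
      for zz in (-.084,0):
        a,b=(.0375,.094) if zz else (.0075,.0175)
        P=[t+Rm@np.array([u*a,v*b,zz])+[0,0,dz] for u,v in ((1,1),(1,-1),(-1,-1),(-1,1))]
        q=((proj(d,P)-[x0,y0])*5).astype(int); cv2.polylines(x,[q.reshape(-1,1,2)],True,col,1)
    cv2.imwrite(f"pics/{sys.argv[1]}{c}.png",x)
    print(c,"base",proj(d,[[0,0,0]]),d["dist"])
E
python3 ov.py ov1
```

```text
scene base [[409.21398573 156.7667617 ]] [-0.12154033  0.          0.          0.          0.        ]
top base [[311.63677538 381.4112187 ]] [-0.10841902  0.          0.          0.          0.        ]
```

View pics/ov1scene.png

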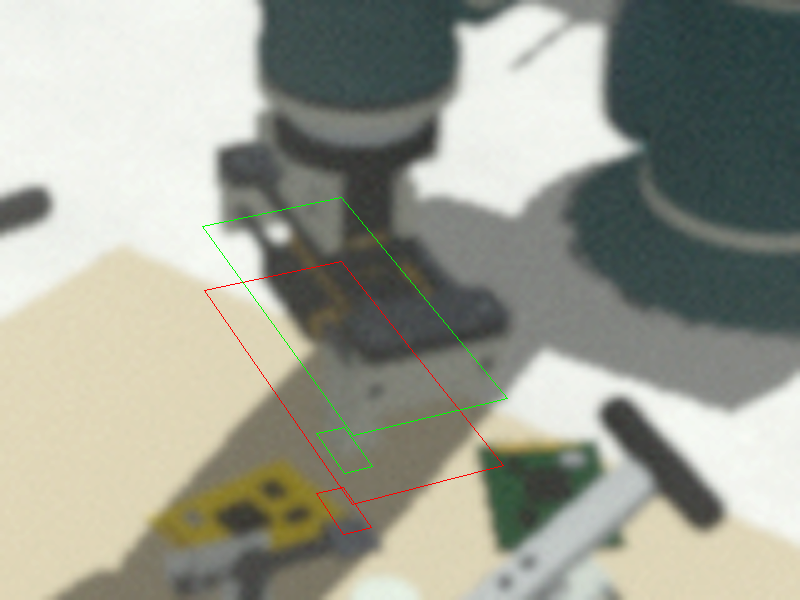

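View pics/ov1top.png

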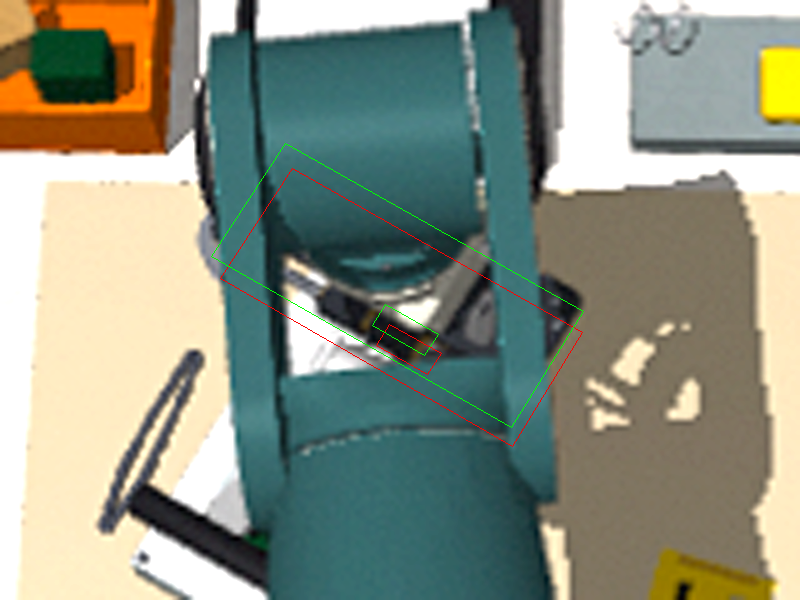

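Run:
```python
from ov import *
d=capture("top"); x0,y0=250,135
x=cv2.resize(d["color"][y0:y0+40,x0:x0+60,::-1],None,fx=13,fy=13,interpolation=cv2.INTER_LANCZOS4)
x=cv2.convertScaleAbs(x,alpha=1.8)
for dz,col in ((0,(0,0,255)),(.038,(0,255,0))):
  for P in ([t+[0,0,dz],t+[0,0,dz+.084]],):
    q=((proj(d,P)-[x0,y0])*13).astype(int); cv2.line(x,tuple(map(int,q[0])),tuple(map(int,q[1])),col,1); cv2.circle(x,tuple(map(int,q[0])),4,col,-1)
cv2.imwrite("pics/p6.png",x)
```

```text
(no output)
```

View pics/p6.png

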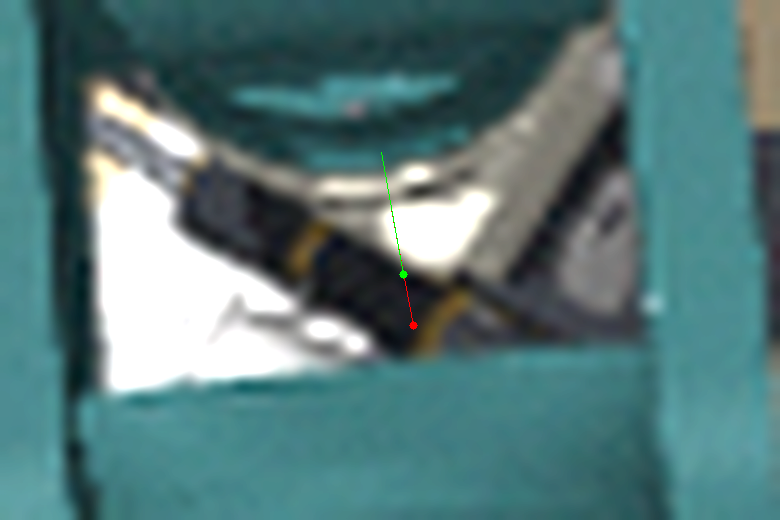

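The picture shows the tips about 38 mm higher than the reported TCP, and I saw the same offset at the start pose. I can't settle it from pictures, because the top view is blocked. I'll come down in small guarded steps and watch the force.

>>> jog_arm --pt "0 0.1 0 0.3 0" --pt "0 0.1 0 0.6 0" --pt "0 0.1 0 0.9 0" --pt "0 0.1 0 1.1 0" --pt "0 0.1 0 1.1 0"

```text
time: 5.05
ee_pos: [0.636, 0.0994, 0.1688]
tool_rot: [-180.0, -0.0, 150.4]
ft_force: [-0.9, 0.1, 0.7]
gripper_width: 0.0006
```

>>> jog_arm --pt "0 0 0 0.2 0" --pt "0 0 0 0.4 0" --pt "0 0 0 0.4 0"

```text
time: 5.35
ee_pos: [0.636, 0.0994, 0.165]
tool_rot: [-180.0, -0.0, 150.4]
ft_force: [0.4, 0.4, -0.7]
gripper_width: 0.0003
```

```bash
python3 ov.py ov2; python3 -c "
from rig import *
s=sense();print(s['ee_pos'],s['ft_force'])"
```

```text
scene base [[409.21398573 156.7667617 ]] [-0.12154033  0.          0.          0.          0.        ]
top base [[311.63677538 381.4112187 ]] [-0.10841902  0.          0.          0.          0.        ]
[0.63611486 0.09943782 0.1653175 ] [-1.05958313 -0.57340421 -1.00758971]
```

View pics/ov2scene.png

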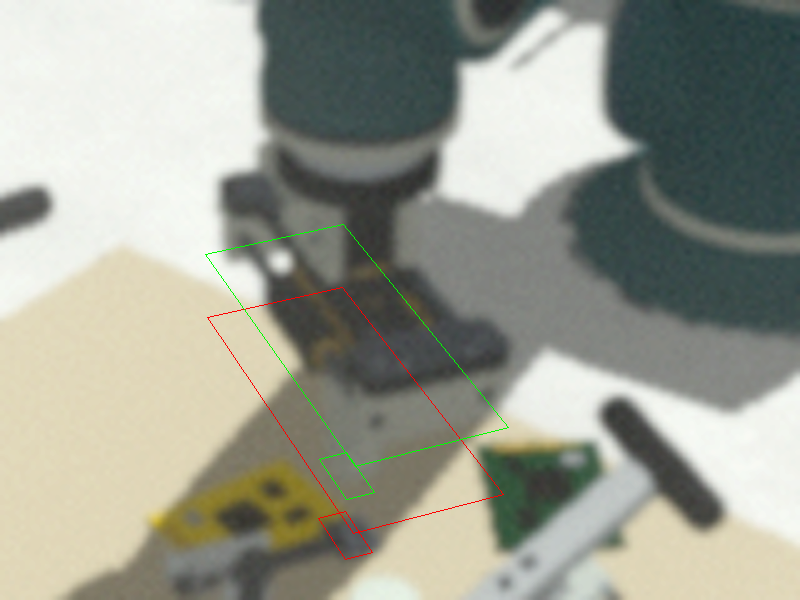

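There's no contact at reported z 0.165, and both views fit a pure height offset: body outline and tip match when drawn about 40 mm higher. I'll carry on down with a 3 mm sideways correction and expect contact at a reported 0.12–0.13.

>>> jog_arm --pt "0 -0.3 0 0.5 0" --pt "0 -0.3 0 1.0 0" --pt "0 -0.3 0 1.5 0" --pt "0 -0.3 0 2.0 0" --pt "0 -0.3 0 2.3 0" --pt "0 -0.3 0 2.3 0"

```text
time: 6.05
ee_pos: [0.6385, 0.098, 0.1417]
tool_rot: [-180.0, -0.0, 150.4]
ft_force: [0.1, 0.0, -0.1]
gripper_width: 0.0009
```

```bash
python3 ov.py ov3; python3 -c "
from rig import *
s=sense();print(s['ee_pos'],s['ft_force'])"
```

```text
scene base [[409.21398573 156.7667617 ]] [-0.12154033  0.          0.          0.          0.        ]
top base [[311.63677538 381.4112187 ]] [-0.10841902  0.          0.          0.          0.        ]
[0.63876696 0.09797545 0.14247614] [ 0.44229209 -0.00233199  0.23205029]
```

View pics/ov3scene.png

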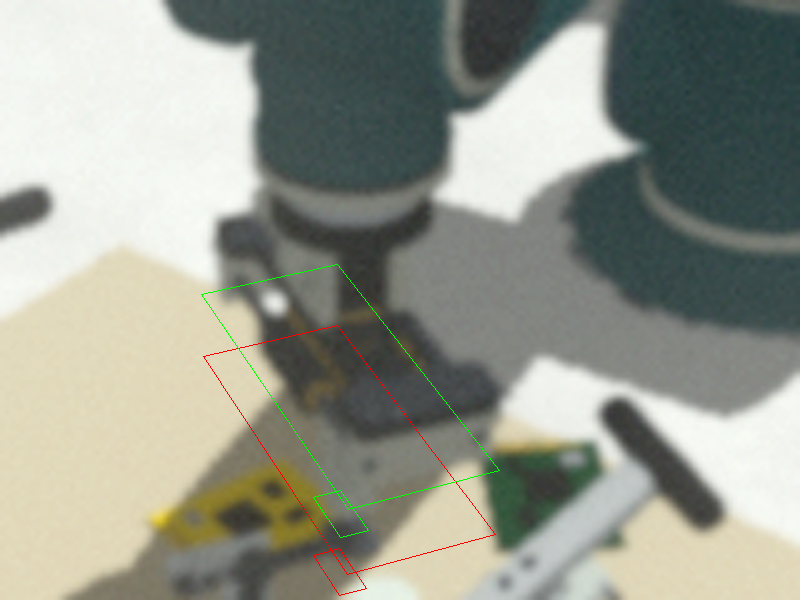

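>>> jog_arm --pt "0 0 0 0.2 0" --pt "0 0 0 0.4 0" --pt "0 0 0 0.6 0" --pt "0 0 0 0.8 0" --pt "0 0 0 0.8 0"

```text
time: 6.65
ee_pos: [0.6386, 0.098, 0.1339]
tool_rot: [-180.0, -0.0, 150.4]
ft_force: [0.3, -0.2, -0.4]
gripper_width: 0.0003
```

>>> jog_arm --pt "0 0 0 0.2 0" --pt "0 0 0 0.4 0" --pt "0 0 0 0.4 0"

```text
time: 6.95
ee_pos: [0.6386, 0.0979, 0.13]
tool_rot: [-180.0, -0.0, 150.4]
ft_force: [0.5, 0.4, 0.1]
gripper_width: 0.0005
```

>>> jog_arm --pt "0 0 0 0.2 0" --pt "0 0 0 0.3 0" --pt "0 0 0 0.3 0"

```text
time: 7.25
ee_pos: [0.6388, 0.098, 0.1275]
tool_rot: [180.0, 0.0, 150.4]
ft_force: [0.1, -1.0, 1.7]
gripper_width: 0.0007
```

```bash
python3 ov.py ov4; python3 -c "
from rig import *
s=sense();print(s['ee_pos'],s['ft_force'])"
```

```text
scene base [[409.21398573 156.7667617 ]] [-0.12154033  0.          0.          0.          0.        ]
top base [[311.63677538 381.4112187 ]] [-0.10841902  0.          0.          0.          0.        ]
[0.63877116 0.09794568 0.12749082] [-0.76530869 -0.61604878  1.36092774]
```

View pics/ov4scene.png

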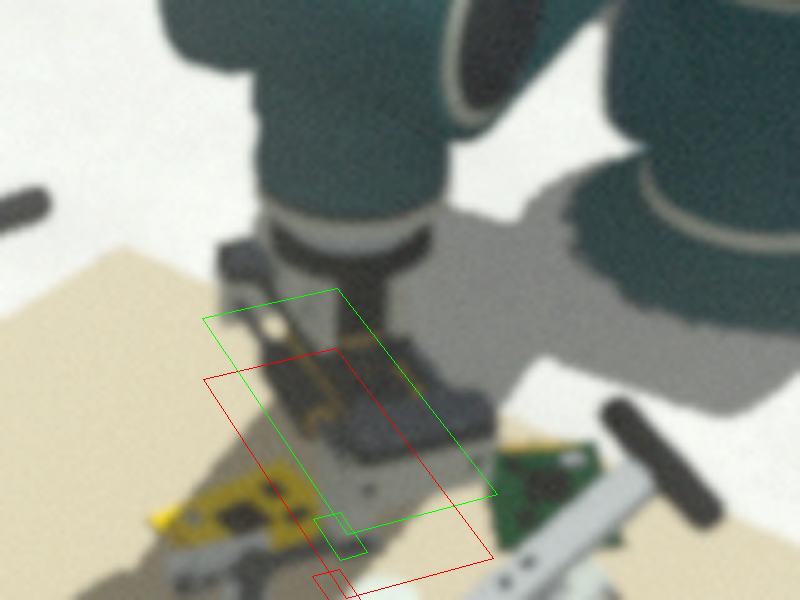

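Contact started at reported z ≈ 0.128, so the height reads about 40 mm low. The tip sits on the pad at crop px (345,535). Now I'll press.

>>> jog_arm --pt "0 0 0 0.2 0" --pt "0 0 0 0.4 0" --pt "0 0 0 0.5 0"

```text
time: 7.65
ee_pos: [0.6387, 0.098, 0.122]
tool_rot: [-180.0, -0.0, 150.4]
ft_force: [-1.3, -1.2, 0.2]
gripper_width: 0.0005
```

>>> jog_arm --pt "0 0 0 0.2 0" --pt "0 0 0 0.4 0" --pt "0 0 0 0.4 0"

```text
time: 7.95
ee_pos: [0.6385, 0.0979, 0.1177]
tool_rot: [-180.0, -0.0, 150.4]
ft_force: [0.3, 0.4, 0.8]
gripper_width: 0.0003
```

>>> jog_arm --pt "0 0 0 0.2 0" --pt "0 0 0 0.2 0"

```text
time: 8.15
ee_pos: [0.6389, 0.098, 0.1166]
tool_rot: [180.0, 0.0, 150.4]
ft_force: [-0.6, 0.2, 2.6]
gripper_width: 0.0004
```

>>> jog_arm --pt "0 0 0 0.2 0" --pt "0 0 0 0.2 0"

```text
time: 8.35
ee_pos: [0.6391, 0.098, 0.1159]
tool_rot: [179.9, 0.1, 150.4]
ft_force: [-4.6, -0.3, 10.4]
gripper_width: 0.0007
```

```bash
python3 ov.py ov5; python3 -c "
from rig import *
s=sense();print(s['ee_pos'],s['ft_force'],s['torque'])"
```

```text
scene base [[409.21398573 156.7667617 ]] [-0.12154033  0.          0.          0.          0.        ]
top base [[311.63677538 381.4112187 ]] [-0.10841902  0.          0.          0.          0.        ]
[0.63905742 0.0980099  0.11590254] [-4.28936797 -0.40163462 12.55827705] [-0.16457495  0.69219717  0.00109578]
```

View pics/ov5scene.png

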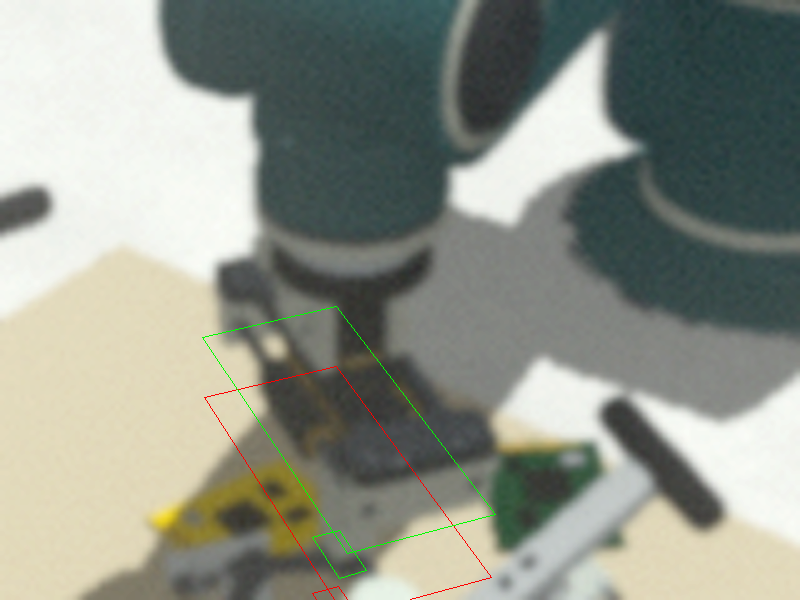

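Force rose stiffly to about 12 N and the pad has sunk to crop px (345,572), so it's probably on its stop. I'll press slightly more, then retreat and check that it stays down.

>>> jog_arm --pt "0 0 0 0.1 0" --pt "0 0 0 0.15 0" --pt "0 0 0 0.15 0"

```text
time: 8.75
ee_pos: [0.6392, 0.098, 0.1155]
tool_rot: [179.9, 0.1, 150.4]
ft_force: [-8.0, -0.0, 19.9]
gripper_width: 0.0006
```

>>> jog_arm --pt "0 0 0 -1 0" --pt "0 0 0 -3 0" --pt "0 0 0 -6 0" --pt "0 0 0 -8 0" --pt "0 0 0 -8 0"

```text
time: 9.25
ee_pos: [0.6397, 0.0981, 0.1962]
tool_rot: [179.9, 0.2, 150.4]
ft_force: [-0.5, -1.0, 0.1]
gripper_width: 0.0004
```

```bash
python3 ov.py ov6
python3 - <<'E'
from rig import *
s=sense();print(s['ee_pos'],s['ft_force'])
for t in ("thumb_pad","crossbar"): print([(r["conf"],r["xyz"]) for r in mark_of(t,"scene")][:2])
E
```

```text
scene base [[409.21398573 156.7667617 ]] [-0.12154033  0.          0.          0.          0.        ]
top base [[311.63677538 381.4112187 ]] [-0.10841902  0.          0.          0.          0.        ]
[0.63870641 0.09797138 0.19245928] [-0.29369548 -0.1239119  -1.05973107]
[(0.83, [0.6371, 0.0966, 0.1504])]
[(0.88, [0.5241, 0.2071, 0.1938]), (0.59, [0.5462, 0.0547, -0.0011])]
```

View pics/ov6scene.png

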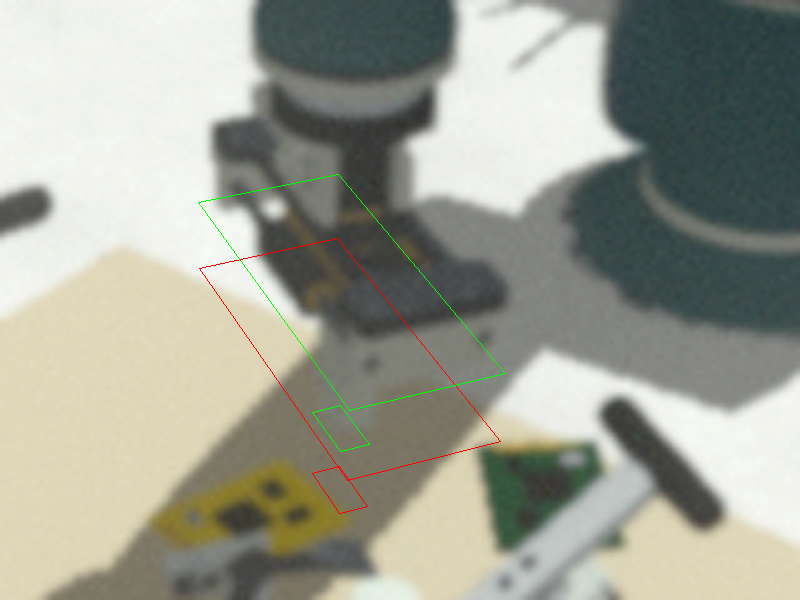

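The pad stays down: mark z 0.150 against 0.166 before, px ~(333,221). The arm hasn't moved. Next is the cross-bar at about (0.523, 0.210, 0.194).

>>> jog_arm --pt "0 0 0 -2 0" --pt "0 3 0.8 -2 0" --pt "0 7 1.8 -2 0" --pt "0 11 2.8 -2 0" --pt "0 14 3.6 -2 0" --pt "0 15.5 3.9 -2 0" --pt "0 15.5 3.9 -2 0" --pt "0 15.5 3.9 -2 0"

```text
time: 10.25
ee_pos: [0.5235, 0.2079, 0.2124]
tool_rot: [-180.0, -0.0, 150.4]
ft_force: [0.6, -0.4, -0.1]
gripper_width: 0.0007
```

```bash
sed -i 's/"scene",260,110/"scene",300,110/;s/"top",200,90/"top",180,110/;s/\.038/.040/' ov.py; python3 ov.py ov7
python3 - <<'E'
from h import *
s=sense();print(s['ee_pos'],s['ft_force'],togo([.523,.209,.17]))
for t in ("thumb_pad","crossbar"): print([(r["conf"],r["xyz"]) for r in mark_of(t,"scene")][:2])
E
```

```text
scene base [[409.21398573 156.7667617 ]] [-0.12154033  0.          0.          0.          0.        ]
top base [[311.63677538 381.4112187 ]] [-0.10841902  0.          0.          0.          0.        ]
[0.52387055 0.20753122 0.21239183] [-0.05382804  0.16754552 -0.13916443] [0.15 0.09 4.24]
[(0.67, [0.6378, 0.1002, 0.1512])]
[(0.63, [0.5231, 0.208, 0.1966]), (0.46, [0.6371, 0.0977, 0.1493])]
```

View pics/ov7scene.png

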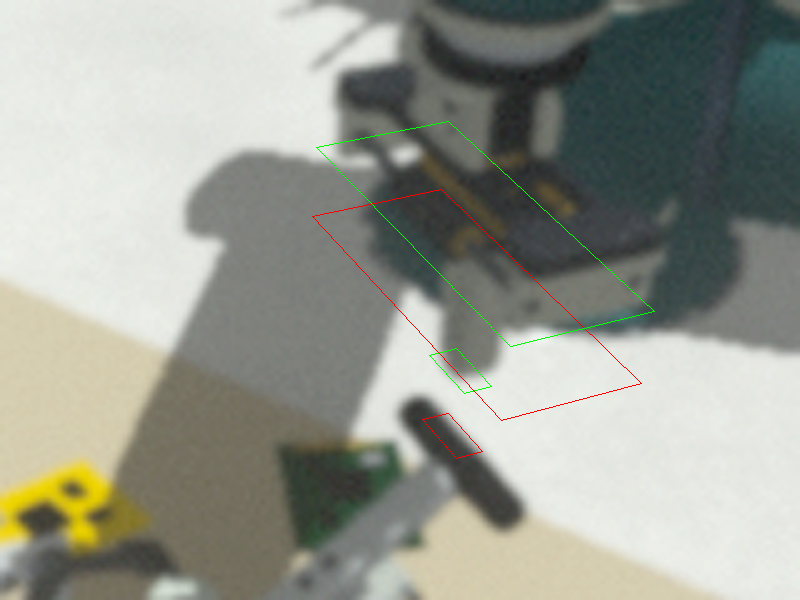

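View pics/ov7top.png

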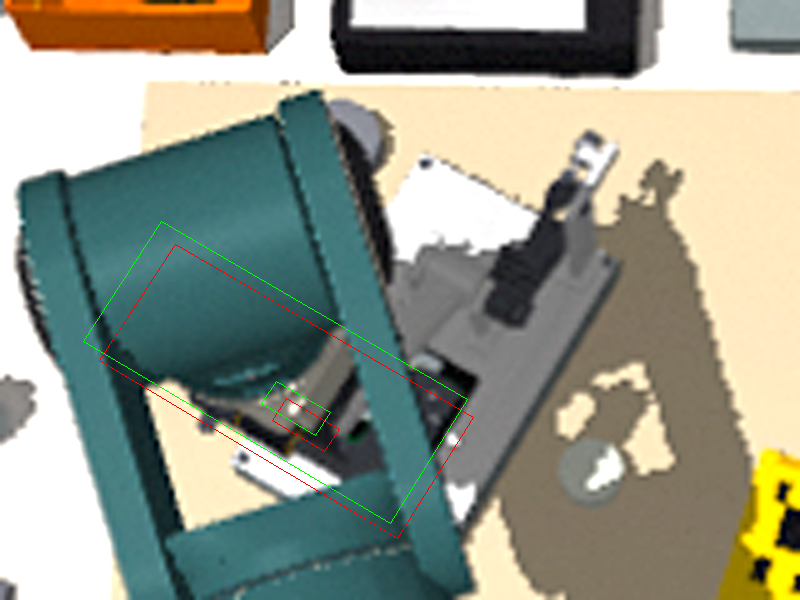

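>>> jog_arm --pt "0 0 0 1.5 0" --pt "0 0 0 3 0" --pt "0 0 0 3.8 0" --pt "0 0 0 3.8 0"

```text
time: 10.85
ee_pos: [0.5225, 0.208, 0.1727]
tool_rot: [-179.9, -0.1, 150.4]
ft_force: [-0.1, -0.1, -0.3]
gripper_width: 0.0003
```

>>> jog_arm --pt "0 0 0 0.3 0" --pt "0 0 0 0.6 0" --pt "0 0 0 0.8 0" --pt "0 0 0 0.8 0"

```text
time: 11.25
ee_pos: [0.5231, 0.2085, 0.1671]
tool_rot: [180.0, 0.0, 150.4]
ft_force: [-0.1, 0.4, -0.2]
gripper_width: 0.0004
```

>>> jog_arm --pt "0 0 0 0.3 0" --pt "0 0.1 0 0.6 0" --pt "0 0.2 0 0.9 0" --pt "0 0.2 0 0.9 0"

```text
time: 11.65
ee_pos: [0.5212, 0.2098, 0.1582]
tool_rot: [180.0, -0.0, 150.5]
ft_force: [-1.5, 1.3, 2.5]
gripper_width: 0.0006
```

```bash
python3 ov.py ov8
python3 - <<'E'
from h import *
s=sense();print(s['ee_pos'],s['ft_force'])
for t in ("thumb_pad","crossbar"): print([(r["conf"],r["xyz"]) for r in mark_of(t,"scene")][:2])
E
```

```text
scene base [[409.21398573 156.7667617 ]] [-0.12154033  0.          0.          0.          0.        ]
top base [[311.63677538 381.4112187 ]] [-0.10841902  0.          0.          0.          0.        ]
[0.52140942 0.20958157 0.15819181] [-2.88192714  1.16179614  3.65680147]
[(0.85, [0.638, 0.0999, 0.1511]), (0.65, [0.6307, 0.2801, -0.0004])]
[(0.59, [0.5195, 0.2102, 0.1834])]
```

View pics/ov8scene.png

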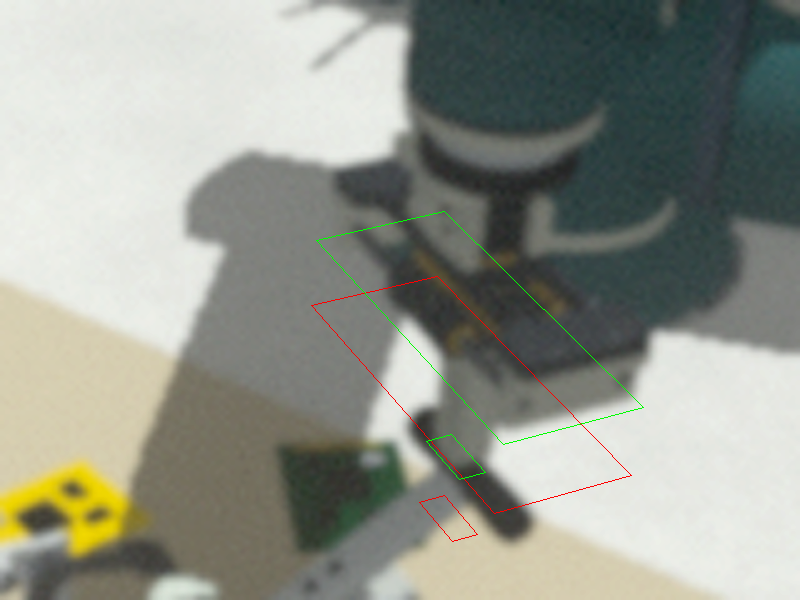

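The fingertip is on the bar centre (crop px ~(470,470)) and the arm is going down at about 4 N. I'll follow the arc.

>>> jog_arm --pt "0 0.4 0 0.7 0" --pt "0 0.75 0 1.4 0" --pt "0 1.1 0 2.1 0" --pt "0 1.4 0 2.8 0" --pt "0 1.65 0 3.5 0" --pt "0 1.85 0 4.2 0" --pt "0 2.0 0 4.6 0"

```text
time: 12.55
ee_pos: [0.5038, 0.2193, 0.1112]
tool_rot: [-180.0, -0.0, 150.4]
ft_force: [-1.5, 0.4, 3.5]
gripper_width: 0.0005
```

```bash
python3 ov.py ov9
python3 - <<'E'
from h import *
s=sense();print(s['ee_pos'],s['ft_force'])
for t in ("thumb_pad","crossbar"): print([(r["conf"],r["xyz"]) for r in mark_of(t,"scene")][:2])
E
```

```text
scene base [[409.21398573 156.7667617 ]] [-0.12154033  0.          0.          0.          0.        ]
top base [[311.63677538 381.4112187 ]] [-0.10841902  0.          0.          0.          0.        ]
[0.50385522 0.2190691  0.11114272] [-0.28432267  0.20661199  0.30261828]
[(0.81, [0.6378, 0.0968, 0.1557]), (0.54, [0.5462, 0.0539, -0.0001])]
[(0.58, [0.4969, 0.2206, 0.1324])]
```

View pics/ov9scene.png

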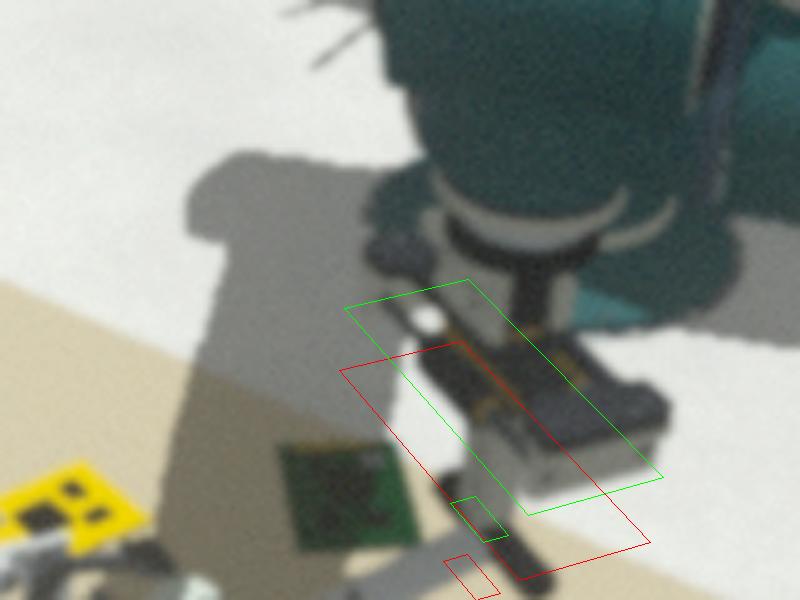

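>>> jog_arm --pt "0 0.15 0 0.7 0" --pt "0 0.3 0 1.4 0" --pt "0 0.45 0 2.1 0" --pt "0 0.55 0 2.8 0" --pt "0 0.65 0 3.5 0" --pt "0 0.7 0 3.9 0" --pt "0 0.7 0 3.9 0"

```text
time: 13.45
ee_pos: [0.4977, 0.2225, 0.072]
tool_rot: [-179.9, -0.0, 150.4]
ft_force: [0.3, -0.7, -0.4]
gripper_width: 0.0004
```

>>> jog_arm --pt "0 0 0 0.3 0" --pt "0 0 0 0.4 0" --pt "0 0 0 0.4 0"

```text
time: 13.75
ee_pos: [0.498, 0.2226, 0.0688]
tool_rot: [-180.0, 0.0, 150.4]
ft_force: [-0.8, -1.1, -0.0]
gripper_width: 0.0007
```

Run:
```python
from h import *
s=sense();print(s['ee_pos'],s['ft_force'])
capture("scene")
for t in ("thumb_pad","crossbar"): print([(r["conf"],r["xyz"]) for r in mark_of(t,"scene")][:2])
```

```text
[0.4979534  0.22257479 0.06876047] [-0.81704023 -1.09894507 -0.01425945]
[(0.75, [0.6396, 0.0986, 0.152]), (0.67, [0.6056, -0.4795, 0.0008])]
[(0.86, [0.4925, 0.2241, 0.0945])]
```

>>> jog_arm --pt "0 0 0 0.2 0" --pt "0 0 0 0.3 0" --pt "0 0 0 0.3 0"

```text
time: 14.2
ee_pos: [0.4979, 0.2227, 0.0657]
tool_rot: [-180.0, -0.0, 150.4]
ft_force: [-0.7, 0.6, 0.8]
gripper_width: 0.0007
```

>>> jog_arm --pt "0 0 0 0.15 0" --pt "0 0 0 0.3 0" --pt "0 0 0 0.3 0"

```text
time: 14.5
ee_pos: [0.4979, 0.2227, 0.0628]
tool_rot: [180.0, -0.0, 150.4]
ft_force: [-1.9, 1.0, 2.2]
gripper_width: 0.0002
```

```bash
python3 ov.py ov10
python3 - <<'E'
from h import *
s=sense();print(s['ee_pos'],s['ft_force'])
for t in ("thumb_pad","crossbar"): print([(r["conf"],r["xyz"]) for r in mark_of(t,"scene")][:2])
E
```

```text
scene base [[409.21398573 156.7667617 ]] [-0.12154033  0.          0.          0.          0.        ]
top base [[311.63677538 381.4112187 ]] [-0.10841902  0.          0.          0.          0.        ]
[0.49790396 0.22272031 0.06279511] [-1.79945758  0.40975868  2.38088097]
[(0.63, [0.6433, 0.0995, 0.1484]), (0.44, [0.5728, 0.4514, -0.0004])]
[(0.68, [0.4959, 0.2223, 0.0888])]
```

View pics/ov10scene.png

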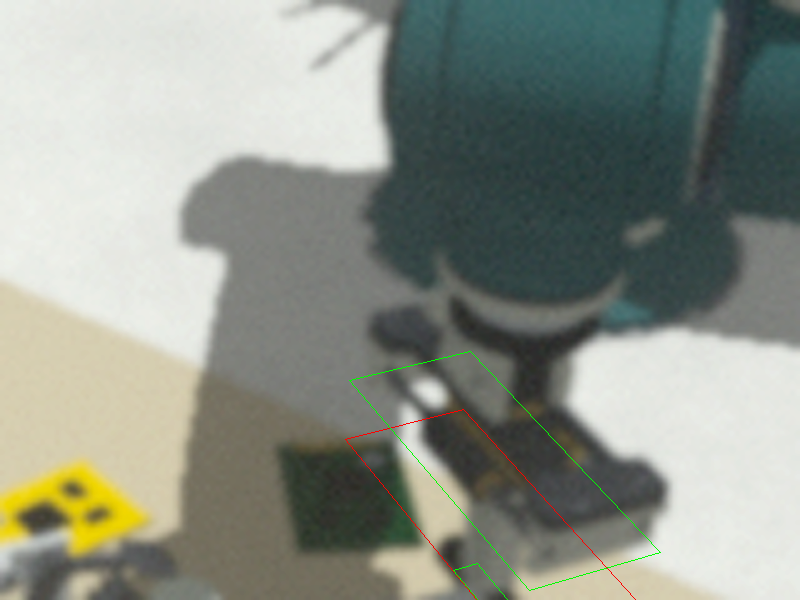

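Still only 2 N, so I'll push on until it's stiff.

>>> jog_arm --pt "0 0 0 0.15 0" --pt "0 0 0 0.2 0" --pt "0 0 0 0.2 0"

```text
time: 15.0
ee_pos: [0.4981, 0.2228, 0.0623]
tool_rot: [180.0, 0.0, 150.4]
ft_force: [-8.6, -1.6, 17.7]
gripper_width: 0.0003
```

>>> jog_arm --pt "0 0 0 0.1 0" --pt "0 0 0 0.2 0" --pt "0 0 0 0.2 0"

```text
time: 15.3
ee_pos: [0.4983, 0.2229, 0.0619]
tool_rot: [179.9, 0.1, 150.4]
ft_force: [-15.4, -5.1, 33.4]
gripper_width: 0.0006
```

It's on the stop: stiff, 33 N, with no more travel. I'll retreat and verify.

>>> jog_arm --pt "0 0 0 -0.5 0" --pt "0 0 0 -2 0" --pt "0 0 0 -5 0" --pt "0 0 0 -9 0" --pt "0 0 0 -13 0" --pt "0 4 0 -17 0" --pt "0 8 0 -17 0" --pt "0 12 0 -17 0"

```text
time: 16.1
ee_pos: [0.3927, 0.2824, 0.231]
tool_rot: [179.9, 0.1, 150.4]
ft_force: [1.0, 1.0, 0.0]
gripper_width: 0.0003
```

>>> jog_arm --pt "0 2 4 0 0" --pt "0 2 8 0 0" --pt "0 2 12 0 0" --pt "0 2 16 0 0" --pt "0 2 20 0 0" --pt "0 2 20 0 0" --pt "0 2 20 0 0" --pt "0 2 20 0 0"

```text
time: 16.9
ee_pos: [0.4746, 0.465, 0.2295]
tool_rot: [180.0, 0.0, 150.4]
ft_force: [1.3, 0.1, 0.1]
gripper_width: 0.0003
```

Run:
```python
from h import *
import cv2
s=sense();print(s['time'],s['ee_pos'],s['ft_force'])
for c in ("scene","top"):
    d=capture(c)
    for t in ("thumb_pad","crossbar","board","paste_jar","tweezers","solder_reel","flux_bottle","chip_tray","driver","brush"): print(c,t,[(r["conf"],np.round(r["xyz"],3).tolist()) for r in mark_of(t,c)][:4])
    x=d["color"][:,:,::-1]
    x=x[150:310,220:440] if c=="scene" else x[100:280,150:390]
    cv2.imwrite(f"pics/{c}end.png",cv2.resize(x,None,fx=3.3,fy=3.3,interpolation=cv2.INTER_CUBIC))
```

```text
16.9 [0.47460766 0.46504867 0.2294612 ] [1.30793868 0.11595903 0.08344427]
scene thumb_pad [(0.77, [0.636, 0.101, 0.151])]
scene crossbar [(0.27, [0.397, 0.457, -0.004])]
scene board [(0.97, [0.507, -0.082, -0.002]), (0.66, [0.39, 0.288, -0.0]), (0.57, [0.572, 0.184, 0.042]), (0.56, [0.369, 0.056, 0.002])]
scene paste_jar [(0.4, [0.547, 0.05, 0.0])]
scene tweezers [(0.72, [0.631, 0.283, -0.0])]
scene solder_reel [(0.71, [0.759, 0.225, -0.001]), (0.46, [0.572, 0.184, 0.042]), (0.19, [0.57, 0.449, 0.001])]
scene flux_bottle [(0.63, [0.57, 0.449, -0.001])]
scene chip_tray [(0.75, [0.609, -0.48, 0.001]), (0.56, [0.542, 0.057, 0.002])]
scene driver [(0.73, [0.387, -0.46, -0.002])]
scene brush [(0.88, [0.396, 0.46, -0.002])]
top thumb_pad [(0.71, [0.635, 0.098, 0.147])]
top crossbar [(0.91, [0.494, 0.232, 0.09])]
top board [(0.78, [0.385, 0.29, 0.002]), (0.71, [0.37, 0.063, 0.004]), (0.57, [0.506, -0.078, 0.003]), (0.44, [0.567, 0.183, 0.046])]
top paste_jar [(0.54, [0.539, 0.054, 0.003])]
top tweezers [(0.64, [0.626, 0.28, -0.001])]
top solder_reel [(0.6, [0.764, 0.224, 0.001])]
top flux_bottle [(0.58, [0.577, 0.455, -0.002])]
top chip_tray [(0.92, [0.608, -0.474, 0.004])]
top driver [(0.65, [0.386, -0.457, -0.002])]
top brush []
```

View pics/sceneend.png

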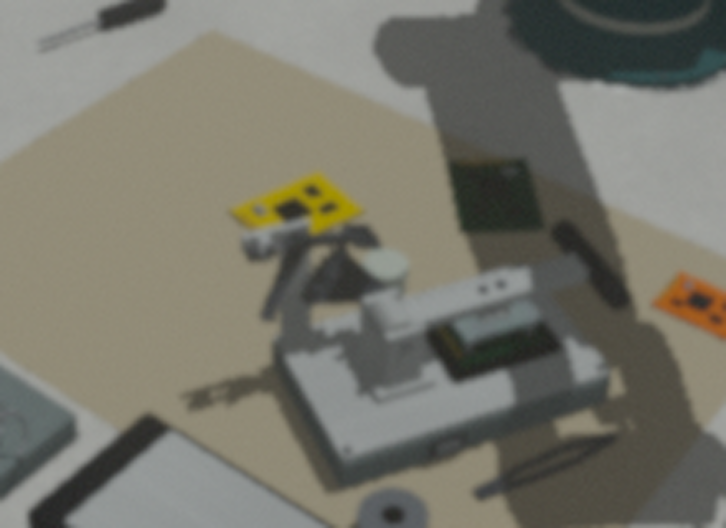

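View pics/topend.png

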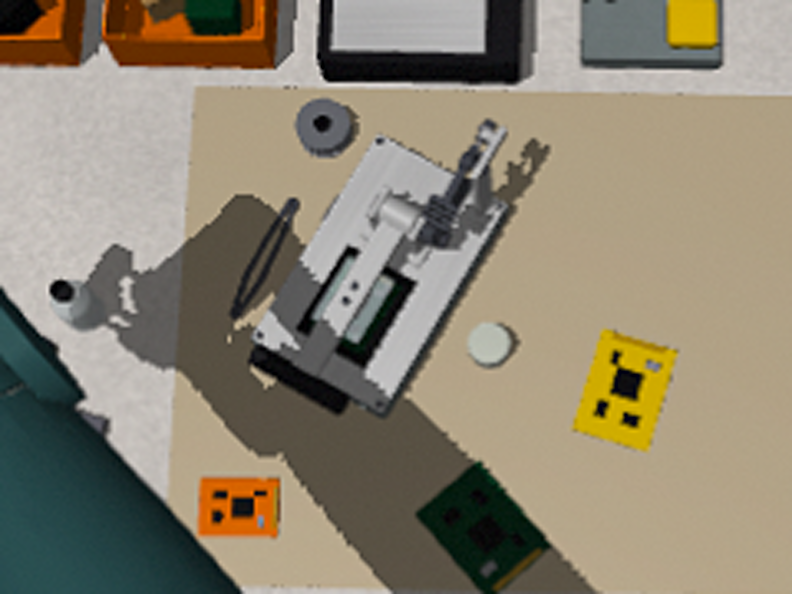

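Run:
```python
from ov import *
h=np.array([.648,.140,.09]);u=np.array([np.cos(np.radians(-29.3)),np.sin(np.radians(-29.3)),0])
for c,x0,y0 in (("scene",360,200),("top",200,180)):
    d=capture(c); x=cv2.resize(d["color"][y0:y0+60,x0:x0+80,::-1],None,fx=9,fy=9,interpolation=cv2.INTER_CUBIC)
    v=np.array([-u[1],u[0],0])
    for a,col in ((0,(0,0,255)),(.06,(0,255,0))):
        C=h-.18*np.cos(a)*u+[0,0,.18*np.sin(a)]
        q=((proj(d,[C-.05*v,C+.05*v])-[x0,y0])*9).astype(int); cv2.line(x,tuple(map(int,q[0])),tuple(map(int,q[1])),col,1)
    cv2.imwrite(f"pics/lv{c}.png",cv2.convertScaleAbs(x,alpha=1.4))
```

```text
(no output)
```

View pics/lvscene.png

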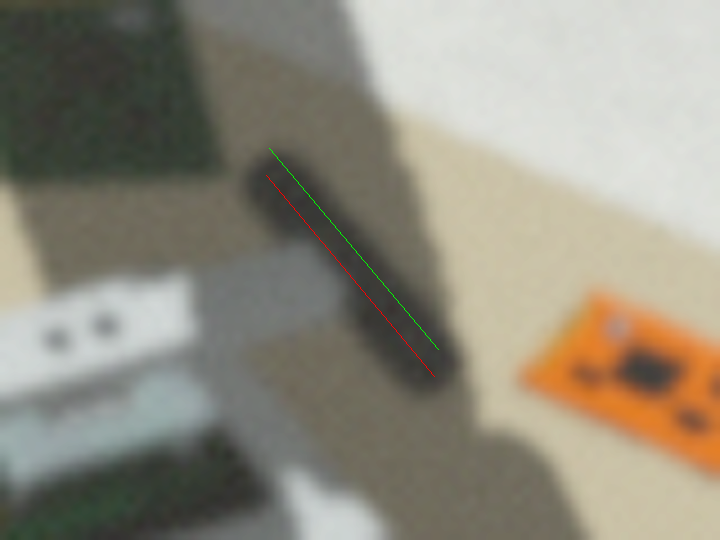

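The bar's centre line falls on the level-arm line (red, a≈0), not on the 0.06 rad line. The board is in its nest and nothing else has moved.

```bash
python3 -c "
from rig import *
s=sense();print(s['time'],s['ft_force']);print(job_done())"
```

```text
18.1 [-0.35017699  0.23698893  0.19249466]
the job is handed in; nothing more can be done
None
```

I pressed the pawl free with the shut fingertips, pushed the arm down to its stop by the cross-bar, backed clear and handed the job in at 18.1 s. The system reports no verdict.

- **Pawl:** the thumb pad was pressed to its stop at 20 N. After release it stayed down, at z about 0.150 against 0.166 before, with the arm still up.
- **Arm:** it went down at about 4 N and ended stiff on its stop at 33 N. In the last scene picture the bar sits on the projected line for a level arm, within about 0.01–0.02 rad. The top camera marks the bar at z 0.090.
- **Board and bench:** the board is in its nest and the other things marked within a few mm of where they were. In the last check the scene camera missed the cross-bar and the top camera missed the brush, but the other camera found each.
- **Disagreement:** the reported tool height was about 40 mm lower than the fingertips looked in the pictures, and contact on both the pad and the bar confirmed it. I found each contact with small force-guarded steps rather than trusting the reported height, and I don't know the cause.
- **Unexplained reading:** the force was near zero for part of the pad's travel. I judged the snap-over by the pad staying down.

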